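# Swing the bail in and stack the long tote

### The arm

A 7-joint arm with a two-finger parallel gripper is mounted at the origin on a cart in front of the work surface, level with it; the furniture and walls round the work are solid. World frame = base frame: x ahead of the robot, y to its left, z up, the work surface at z = 0. Lengths are in m, angles in rad, forces in N, time in s.
With the tool pointing down it reaches from about 0.4 to 0.85 m from the base axis. Payload 6.9 kg.
Tool frame: the origin (TCP) lies on the centre line of the jaws, within the pads' length; the fingertips stand 22 mm ahead of it and the grasp point (between the pads) lies 3 mm ahead of it; y points along the fingers, z is the direction in which the jaws open and shut, and the axes are right-handed (so a half turn about y gives the same grasp; the last joint's range is limited). The gripper opens to 85 mm and grips with 20 to 120 N. Pads are 22 mm wide; open, the fingers measure 114 mm over their backs; the gripper's body (76 mm by 85 mm) begins 54 mm behind the grasp point. The pads swing forward as they close: fully open they stand 13 mm farther back than shut.
Start: joints at [1.226, 0.507, -0.238, 1.5, 0.126, 1.149, -0.155], TCP at [0.272, -0.563, 0.253] pointing down, gripper open.
Joint ranges: [-3.08, 3.08], [-0.24, 2.05], [-1.43, 1.35], [0, 2.5], [-1.52, 4.66], [0.17, 1.96], [-2.89, 2.89]. Speed limits (rad/s): [2.39, 2.39, 3.14, 3.14, 3.14, 3.14, 3.14].

### API

Orientations are given as a unit quaternion [x, y, z, w].
In Python, from bench import get_state, get_image, job_done gives the robot as it stands. The module is installed in compiled form; this text tells all that it offers.
- The arm moves only by the shell command python3 -m inch 'ROWS'. ROWS is JSON, one flat list of numbers, 7 for each row, row after row: the shift along the tool's x, y, z in cm, then the turn, a rotation vector about the tool's x, y, z in rad, then the closure in counts, from 0 (fully open) to 255 (shut). A call has 1 to 12 rows; each row shifts and turns the commanded pose from where the row before left it, along the tool's axes as they then stand; what a row does not reach is not made up. A row lasts 1/10 s, in which the tool goes at most 50 mm and 8.59 degrees, less where a joint would pass 70% of its speed; a pose out of reach is approached as far as the arm can. A call is refused whole if a number of a shift passes 5 or a number of a turn 0.15, either way. A call with a gripper value outside its range is refused whole. The fingers move at their own pace and stop on an object; the grip force is fixed at half the most. Time passes only in rows, so rows that do not move let the fingers close. It gives the time, the measured TCP pose, the force and the opening at its end, in the units of the state.
- get_state(): the state, without advancing time (a new reading comes with each control period).
- get_image(name): name is "scene" or "top"; returns a dict with "image" (400x640x3 uint8, blue, green, red), "fovy" (degrees; the focal length in pixels is half the picture's height over the tangent of half this angle, whatever the lens; pixels are square), "cx", "cy" (the principal point, pixels), "dist" ([k1, k2, p1, p2, k3] as OpenCV has them; the pictures are not rectified), "rvec" (rotation vector, rad) and "tvec" (3), from world to camera coordinates, as OpenCV has them. Camera axes: x right, y down, z forward; pixel columns grow to the right and rows downward; lengths in m; the calibration is good to about 2 mm. A picture is of the moment at which its call begins. There is no depth.
- job_done(): hands the job in, once; it reports no verdict.
The state is a dict: "clock": time; "joint_pos": joint angles; "qvel": joint speeds; "tau": joint torques, N m; "ee_pos": TCP position; "ee_rot": TCP orientation; "contact_force": force on the tool from outside, world axes, zero at the start; "moment": the same for the moment, N m; "grip_width": finger opening in m.
Only numpy, scipy, OpenCV 4.12 (cv2) and the standard library are available. Lean on these libraries where they do the work, as an engineer would, in place of code of your own. Each camera call takes 0.05 s, during which the arm holds its last target.

### The job

Swing the bail arm that is folded out at the right-hand end of the crate over and fully in, so that it lies flat across the crate's mouth like the other one. Then stack the long grey tote centred on the two bails, lengthwise along the crate, lowering it until it rests on them before you let go. Leave the short tote and the other things on the bench where they are.

Things in the scene. Friction and masses are not known exactly. Their poses are not given: they have to be found in the camera images.
- crate: grey plastic open crate with a steel wire bail hinged at each end, 180 long (its x) x 100 wide (its y) x 70 mm high, walls 5 mm, too heavy to shift. Origin at the centre of its underside, on the bench; its x points along its length to the left-hand end, as the robot sees it, z up. Hinge ears outside the corners reach 83 mm high; the bolts and nuts in it stay below 30 mm
- bail_right (a joint): angle of the right-hand bail (rad): 0 = folded fully in, flat (stop); pi/2 = upright; pi = straight out, level. It turns up and over about an axis along the crate's y at x = -83 mm, z = 75 mm in the crate's frame, and starts at 2.5 to 3.1. The hinge is a little stiff (0.8 N at the crossbar), so the bail stays where it is left
- bail_right_bar (a point): middle of the right-hand bail's crossbar, on the axis of the 8 mm wire, 52 mm from the hinge axis. The bail is a U of wire: arms at y = +-47.5 mm of the crate, joined by this straight crossbar along the crate's y. Folded in, it lies across the mouth at x = -31 mm, its top 79 mm above the crate's underside
- bail_left (a joint): angle of the left-hand bail (rad), a mirror image hinged at x = +83 mm: 0 = folded fully in, its crossbar across the mouth at x = +31 mm. It starts folded in and has to stay so
- long_tote_mid (a point): centre of the long tote, half-way up: loose grey open tote without bails, 130 long (its x) x 56 wide (its y) x 50 mm high, walls 4 mm, about 0.2 kg, with one cross divider 40 mm high, off centre; its centre is 25 mm above its underside. It can be gripped across its 56 mm width
- short_tote_mid (a point): centre of the short tote, half-way up: 50 x 56 x 50 mm, of the same make, too short to span the bails; to be left alone
Things that resemble listed ones, but are neither listed nor needed, are in the scene too. Leave any red look-alike of the part that bears long_tote_mid alone.

How it is judged:
By the outcome, as a careful person would: the job done as asked, in the order asked, and still so for the second after the job is handed in, with the robot touching nothing.
It also fails if it takes over 50 s, if anything falls off the work surface, if the arm or the gripper's body presses on something with over 40 N, if the wrist force passes 120 N, or if a joint passes its speed limit or range.

## Working session

There is one attempt and no reset: what is moved stays moved. The work goes in short steps, Python scripts to look and compute and a shell command to move; the robot and the scene stay as the last step left them, time stands still between calls to the robot, and variables do not carry over. Pictures are saved under pics/ and viewed, and the job is handed in when it is done.

```bash
mkdir -p pics; cat > h.py <<'E'
import numpy as np, cv2
from bench import get_state,get_image,job_done
from scipy.spatial.transform import Rotation as R
def K(d):
    f=200/np.tan(np.radians(d["fovy"])/2)
    return np.array([[f,0,d["cx"]],[0,f,d["cy"]],[0,0,1.]])
def ray(d,uv):
    p=cv2.undistortPoints(np.array(uv,float).reshape(-1,1,2),K(d),np.array(d["dist"],float)).reshape(-1,2)
    Rm=cv2.Rodrigues(np.array(d["rvec"],float))[0];t=np.array(d["tvec"],float)
    o=-Rm.T@t; dirs=np.c_[p,np.ones(len(p))]@Rm
    return o,dirs
def onz(d,uv,z):
    o,r=ray(d,uv); return o+r*((z-o[2])/r[:,2])[:,None]
def proj(d,P):
    return cv2.projectPoints(np.array(P,float).reshape(-1,1,3),np.array(d["rvec"],float),np.array(d["tvec"],float),K(d),np.array(d["dist"],float))[0].reshape(-1,2)
E
python3 - <<'E'
from h import *
s=get_state();print({k:np.round(v,3).tolist() for k,v in s.items()})
print(R.from_quat(s["ee_rot"]).as_matrix().round(3))
for n in("scene","top"):
    d=get_image(n);cv2.imwrite(f"pics/{n}0.png",d["image"]);np.save(n+"0.npy",d,allow_pickle=True)
    o,_=ray(d,[[320,200]]);print(n,o,d["fovy"])
E
```

```text
{'clock': 0.0, 'joint_pos': [1.225, 0.508, -0.237, 1.501, 0.126, 1.149, -0.155], 'qvel': [0.001, 0.001, -0.001, 0.002, 0.001, 0.0, 0.001], 'tau': [0.0, -62.06, -2.187, -24.965, 0.013, 0.012, -0.0], 'ee_pos': [0.272, -0.562, 0.252], 'ee_rot': [-0.158, 0.69, -0.689, 0.158], 'contact_force': [-0.071, 0.228, 0.136], 'moment': [0.015, -0.004, -0.052], 'grip_width': 0.085}
[[-0.9   -0.001  0.436]
 [-0.436  0.002 -0.9  ]
 [ 0.    -1.    -0.002]]
scene [-0.22468335  0.67728105  0.84701714] 54.877727990732055
top [ 0.32198791 -0.01202939  1.58787505] 42.25439812333642
```

View pics/scene0.png

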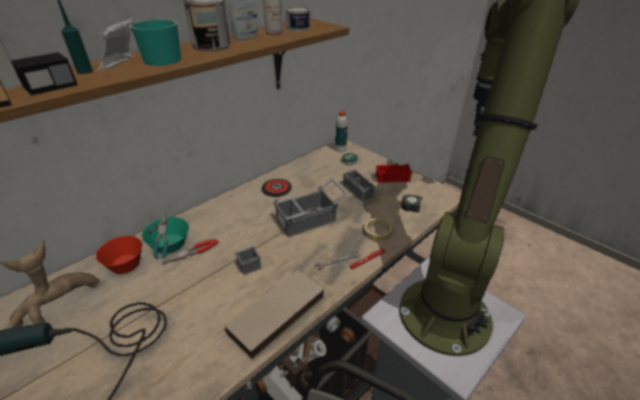

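View pics/top0.png

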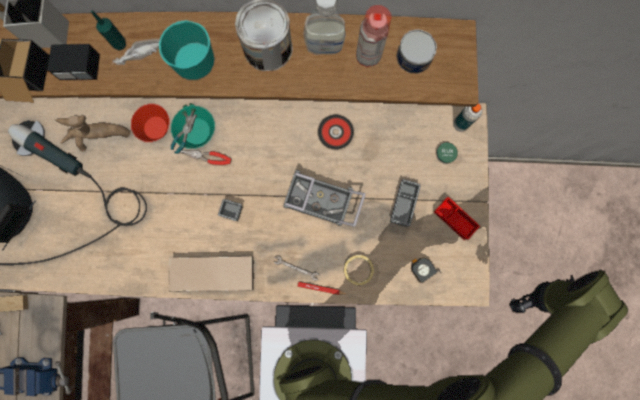

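The top view shows the crate near (325,198) with its right-hand bail folded out near (355,205). There are three totes: grey long at (404,202), red look-alike at (457,218), and short grey at (230,208). The long grey one fits the description, so I'll confirm it in an enlarged crop.

```bash
python3 - <<'E'
from h import *
d=get_image("top")
c=d["image"][160:250,270:430];cv2.imwrite("pics/topc.png",cv2.resize(c,None,fx=5,fy=5,interpolation=cv2.INTER_CUBIC))
d=get_image("scene")
c=d["image"][140:250,230:390];cv2.imwrite("pics/scc.png",cv2.resize(c,None,fx=5,fy=5,interpolation=cv2.INTER_CUBIC))
E
```

```text
(no output)
```

View pics/topc.png

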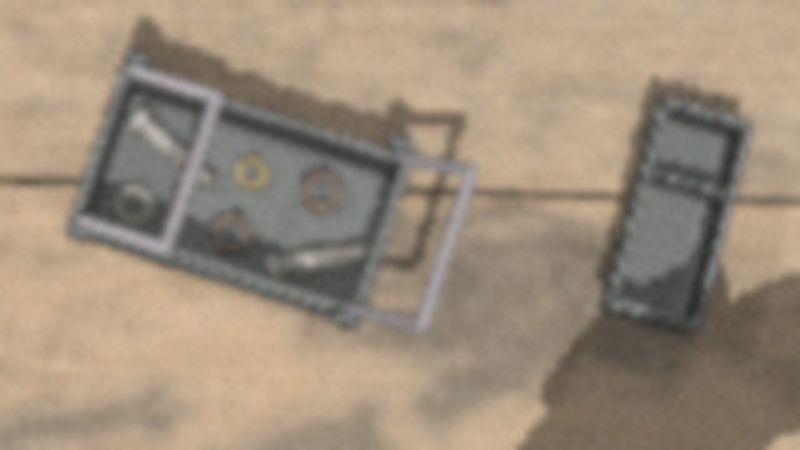

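View pics/scc.png

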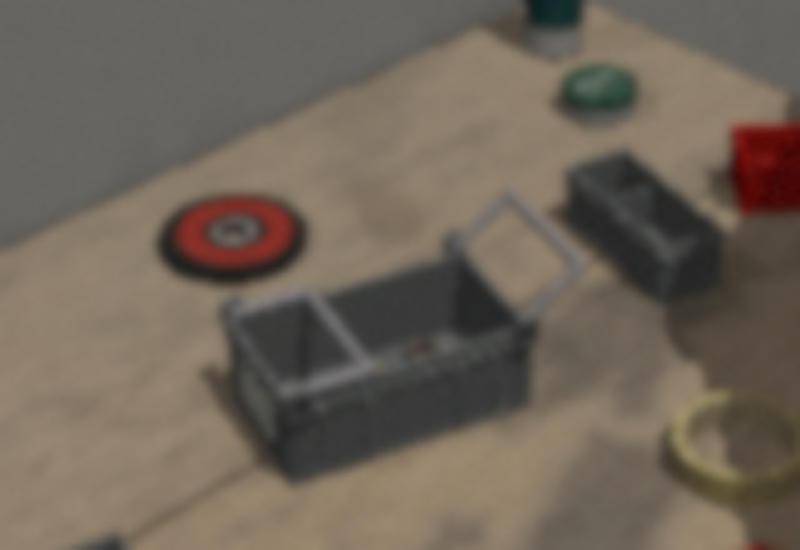

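The crop shows the grey three-wall tote with its divider at crop (675,210). It is about 2.3 times as long as wide, so it is the long tote. Next I'll measure from the corner points.

```bash
cat > m.py <<'E'
from h import *
from scipy.optimize import least_squares
T=np.load("top0.npy",allow_pickle=True).item();S=np.load("scene0.npy",allow_pickle=True).item()
c=lambda a:np.array(a)/5+[270-.4,160-.4]
cs=lambda a:np.array(a)/5+[230-.4,140-.4]
def fit(model,W):
    m=model[:,:2]-model[:,:2].mean(0);w=W[:,:2]-W[:,:2].mean(0)
    th=np.arctan2((m[:,0]*w[:,1]-m[:,1]*w[:,0]).sum(),(m*w).sum())
    Rm=np.array([[np.cos(th),-np.sin(th)],[np.sin(th),np.cos(th)]])
    t=W[:,:2].mean(0)-Rm@model[:,:2].mean(0)
    return t,th,np.linalg.norm(W[:,:2]-(model[:,:2]@Rm.T+t),axis=1)
W=np.r_[onz(T,c([[133,66],[74,230],[404,148],[352,318]]),.07),onz(T,c([[213,97],[172,247]]),.075)]
M=np.array([[.09,-.05],[.09,.05],[-.09,-.05],[-.09,.05],[.031,-.0475],[.031,.0475]])
t,th,r=fit(M,W);print("crate",t.round(4),np.degrees(th),(r*1000).round(1))
W=onz(T,c([[662,99],[746,122],[698,325],[607,307]]),.05)
M=np.array([[.065,.028],[.065,-.028],[-.065,-.028],[-.065,.028]])
t2,th2,r2=fit(M,W);print("tote",t2.round(4),np.degrees(th2),(r2*1000).round(1),np.linalg.norm(np.diff(W[[0,1,2,3,0]],axis=0),axis=1).round(4))
def tri(a,b):
    o1,d1=ray(T,[a]);o2,d2=ray(S,[b]);A=np.c_[d1[0],-d2[0]];l=np.linalg.lstsq(A,o2-o1,rcond=None)[0]
    p,q=o1+l[0]*d1[0],o2+l[1]*d2[0];return (p+q)/2,np.linalg.norm(p-q)
ct,st=np.cos(th),np.sin(th)
for a,b in(((470,168),(512,193)),((422,325),(580,265)),((446,247),(546,229))):
    p,g=tri(c(a),cs(b));q=p[:2]-t
    print(p.round(4),"gap",round(g,4),"crate frame",np.round([ct*q[0]+st*q[1],-st*q[0]+ct*q[1],p[2]],4))
cw=lambda p:np.r_[t+np.array([[ct,-st],[st,ct]])@np.array(p[:2]),p[2]]
for n,D in(("crate",0),):
  P=[cw(x) for x in[(.09,.05,.07),(.09,-.05,.07),(.031,-.0475,.075),(.031,.0475,.075),(-.09,.05,0),(.09,.05,0)]]
  print("scene crop px",((proj(S,P)-[229.6,139.6])*5).round().tolist())
for ang in(2.5,2.6,2.7,2.8,2.9,3.0,3.1):
  x=-.083+.052*np.cos(ang);z=.075+.052*np.sin(ang);P=[cw((x,0,z))]
  print(ang,((proj(T,P)-[269.6,159.6])*5).round().tolist(),((proj(S,P)-[229.6,139.6])*5).round().tolist())
E
python3 m.py
```

```text
crate [ 0.5394 -0.0023] 74.30840666207577 [6.3 3.9 5.9 6.  1.4 3.2]
tote [ 0.5361 -0.2657] -13.193350113473787 [1.9 1.3 2.1 1.5] [0.0529 0.1275 0.0558 0.1314]
[ 0.5497 -0.1358  0.1055] gap 0.0032 crate frame [-0.1257 -0.046   0.1055]
[ 0.4587 -0.1091  0.1039] gap 0.0006 crate frame [-0.1247  0.0489  0.1039]
[ 0.5037 -0.1225  0.1041] gap 0.0022 crate frame [-0.1254  0.0019  0.1041]
scene crop px [[287.0, 403.0], [225.0, 318.0], [306.0, 290.0], [369.0, 367.0], [531.0, 402.0], [292.0, 486.0]]
2.5 [[447.0, 245.0]] [[542.0, 225.0]]
2.6 [[451.0, 247.0]] [[546.0, 229.0]]
2.7 [[455.0, 249.0]] [[548.0, 234.0]]
2.8 [[457.0, 251.0]] [[551.0, 239.0]]
2.9 [[459.0, 253.0]] [[552.0, 244.0]]
3.0 [[460.0, 254.0]] [[553.0, 250.0]]
3.1 [[460.0, 256.0]] [[554.0, 256.0]]
```

```bash
cat >> m.py <<'E'
print("---")
W=np.r_[onz(T,c([[133,66],[74,230],[404,148],[352,318]]),.07),onz(T,c([[213,97],[172,247]]),.075),onz(T,c([[470,168],[422,325]]),.1045)]
q=W[:,:2]-t;print(np.round(np.c_[ct*q[:,0]+st*q[:,1],-st*q[:,0]+ct*q[:,1]]*1000,1).tolist())
for i,j in((4,5),(6,7)):
  v=W[j,:2]-W[i,:2];print("bar dir deg",np.degrees(np.arctan2(-v[0],v[1])),np.linalg.norm(v),"mid",((W[i]+W[j])/2).round(4))
v=(W[4]+W[5]-W[6]-W[7])[:2];print("long axis",np.degrees(np.arctan2(v[1],v[0])))
E
python3 m.py | sed '1,/---/d'
```

```text
[[83.9, -51.7], [87.2, 52.6], [-84.8, -52.7], [-85.1, 53.4], [32.4, -47.2], [28.5, 45.5], [-124.4, -47.0], [-124.4, 48.8]]
bar dir deg 76.71968648236228 0.09279839532896936 mid [0.5485 0.0268 0.075 ]
bar dir deg 74.29023502144574 0.09580690878371316 mid [ 0.5049 -0.1218  0.1045]
long axis 73.67362826041573
```

```bash
python3 - <<'E'
from h import *
d=get_image("top")
c=d["image"][165:230,278:372];cv2.imwrite("pics/topd.png",cv2.resize(c,None,fx=8,fy=8,interpolation=cv2.INTER_CUBIC))
E
```

```text
(no output)
```

View pics/topd.png

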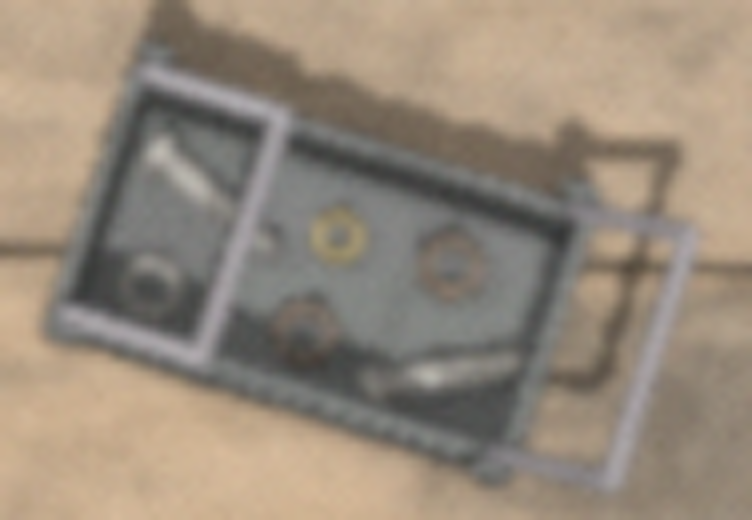

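```bash
cat > go.py <<'E'
import sys
from h import *
C=np.array([.539,-.0025]);TH=np.radians(74.3)
def cw(x,y): return C+np.array([[np.cos(TH),-np.sin(TH)],[np.sin(TH),np.cos(TH)]])@[x,y]
def to(p,head):  # shift in tool axes now (cm), and turn about tool y remaining
    s=get_state();Rm=R.from_quat(s["ee_rot"]).as_matrix()
    tz=np.array([np.cos(np.radians(head)),np.sin(np.radians(head)),0]);ty=np.array([0,0,-1.]);Rt=np.c_[np.cross(ty,tz),ty,tz]
    e=np.array(p)-s["ee_pos"]
    print("now",np.round(s["ee_pos"],4),"t",round(s["clock"],2),"F",np.round(s["contact_force"],1),"w",round(s["grip_width"],4))
    print("shift cm now-axes",(Rm.T@e*100).round(2),"after-turn axes",(Rt.T@e*100).round(2),"rotvec",R.from_matrix(Rm.T@Rt).as_rotvec().round(3))
E
python3 -c "
from go import *
print(cw(-.19,0));to([*cw(-.19,0),.25],-105.7)"
```

```text
[ 0.48758592 -0.18541143]
now [ 0.2721 -0.5624  0.2529] t 0.25 F [-0.3 -0.1  0.5] w 0.0852
shift cm now-axes [-35.82   0.31 -24.55] after-turn axes [-10.54   0.29 -42.12] rotvec [0.001 0.725 0.   ]
```

```bash
python3 -m inch '[0,0,0,0,0.145,0,255, 0,0,0,0,0.145,0,255, 0,0,0,0,0.145,0,255, 0,0,0,0,0.145,0,255, 0,0,0,0,0.145,0,255, -1,0,-4,0,0,0,255, -1,0,-4,0,0,0,255, -1,0,-4,0,0,0,255]'
python3 -c "
from go import *
to([*cw(-.19,0),.25],-105.7)"
```

```text
clock: 1.05
ee_pos: [0.3342, -0.4539, 0.253]
ee_rot: [0.097, 0.701, -0.7, -0.097]
contact_force: [0.0, -0.4, -0.9]
grip_width: -0.0001
now [ 0.3342 -0.4539  0.253 ] t 1.05 F [ 0.  -0.4 -0.9] w -0.0001
shift cm now-axes [ -7.48   0.31 -30.  ] after-turn axes [ -7.51   0.3  -30.  ] rotvec [ 0.    -0.001  0.   ]
```

```bash
python3 -m inch '[-1,0,-4,0,0,0,255, -1,0,-4,0,0,0,255, -1,0,-4,0,0,0,255, -1,0,-4,0,0,0,255, -1,0,-4,0,0,0,255, -1,0,-4,0,0,0,255, -1.2,0,-4,0,0,0,255, -0.3,0.3,-2,0,0,0,255, 0,0,0,0,0,0,255]'
python3 -c "
from go import *
to([*cw(-.19,0),.112],-105.7)
for n in('scene','top'):
    d=get_image(n);cv2.imwrite('pics/%s1.png'%n,cv2.resize(d['image'][100:260,220:440],None,fx=3.5,fy=3.5,interpolation=cv2.INTER_CUBIC))"
```

```text
clock: 1.95
ee_pos: [0.4886, -0.1827, 0.25]
ee_rot: [0.094, 0.701, -0.7, -0.094]
contact_force: [0.3, 0.4, 0.9]
grip_width: 0.0
now [ 0.4886 -0.1827  0.25  ] t 1.95 F [0.3 0.4 0.9] w 0.0
shift cm now-axes [ 0.02 13.8   0.31] after-turn axes [ 0.02 13.8   0.28] rotvec [0.002 0.006 0.   ]
```

View pics/scene1.png

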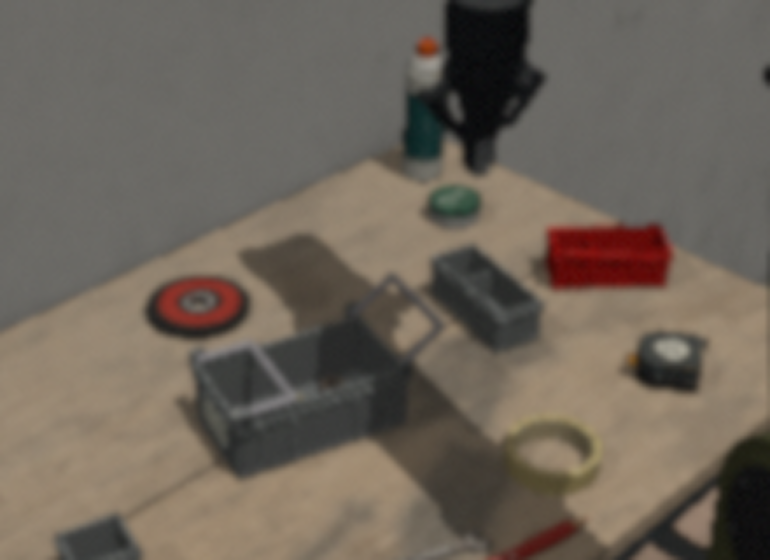

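```bash
python3 -c "
from h import *
d=get_image('scene');s=get_state()
for dz in(.009,.022,.035): print(((proj(d,[s['ee_pos']-np.array([0,0,dz])])-[220,100])*3.5).round())"
python3 -m inch '[0,4,0,0,0,0,255, 0,4,0,0,0,0,255, 0,3.8,0,0,0,0,255, 0,2,0.3,0,0,0,255, 0,0,0,0,0,0,255]'
python3 -c "
from go import *
to([*cw(-.14,0),.112],-105.7)"
```

```text
[[481. 157.]]
[[480. 170.]]
[[480. 182.]]
clock: 2.6
ee_pos: [0.4838, -0.1911, 0.1098]
ee_rot: [0.096, 0.7, -0.7, -0.1]
contact_force: [-0.4, -0.1, 0.1]
grip_width: -0.0002
now [ 0.4838 -0.1911  0.1098] t 2.6 F [-0.4 -0.1  0.1] w -0.0002
shift cm now-axes [-0.19 -0.23 -5.65] after-turn axes [-0.21 -0.22 -5.65] rotvec [-0.001 -0.003  0.006]
```

```bash
python3 -m inch '[-0.2,-0.3,-2,0,0,0,255, 0,0,-2,0,0,0,255, 0,0,-1,0,0,0,255, 0,0,-1,0,0,0,255, 0,0,-1,0,0,0,255]'
python3 -m inch '[0,0,-1,0,0,0,255, 0,0,-1,0,0,0,255]'
python3 -c "
from go import *
to([*cw(-.06,0),.112],-105.7)
for n in('scene','top'):
    d=get_image(n);cv2.imwrite('pics/%s2.png'%n,cv2.resize(d['image'][140:260,240:400],None,fx=4.5,fy=4.5,interpolation=cv2.INTER_CUBIC))"
```

```text
clock: 3.1
ee_pos: [0.5046, -0.1356, 0.1183]
ee_rot: [-0.1, -0.694, 0.705, 0.1]
contact_force: [-21.6, -48.8, 39.7]
grip_width: 0.0001
clock: 3.3
ee_pos: [0.5061, -0.1312, 0.1215]
ee_rot: [-0.104, -0.688, 0.711, 0.105]
contact_force: [-40.9, -83.6, 82.5]
grip_width: 0.0002
now [ 0.5061 -0.1312  0.1215] t 3.3 F [-40.9 -83.6  82.5] w 0.0002
shift cm now-axes [ 0.49  0.72 -7.3 ] after-turn axes [ 0.32  0.95 -7.28] rotvec [-0.032 -0.023 -0.004]
```

View pics/scene2.png

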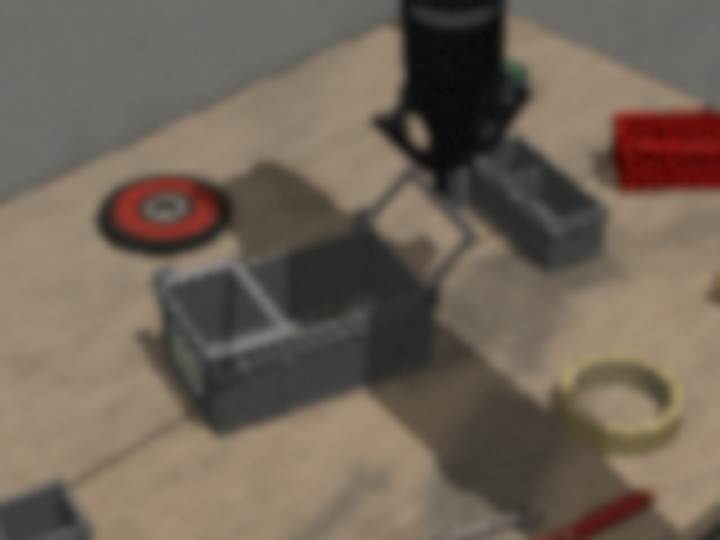

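The force rose to about 124 N by the last reading: the bar has wedged against the flared back of the finger. I'm backing off straight away.

```bash
python3 -m inch '[0,0,2,0,0,0,255, 0,0,2,0,0,0,255, 0,0,2,0,0,0,255]'
python3 -c "
from go import *
to([*cw(-.19,0),.112],-105.7)
for n in('scene','top'):
    d=get_image(n);cv2.imwrite('pics/%s3.png'%n,cv2.resize(d['image'][140:260,240:400],None,fx=4.5,fy=4.5,interpolation=cv2.INTER_CUBIC))"
```

```text
clock: 3.7
ee_pos: [0.496, -0.1636, 0.1167]
ee_rot: [-0.098, -0.7, 0.701, 0.097]
contact_force: [-1.3, 0.8, 0.1]
grip_width: 0.0001
now [ 0.496  -0.1636  0.1167] t 3.7 F [-1.3  0.8  0.1] w 0.0001
shift cm now-axes [0.22 0.47 2.32] after-turn axes [0.22 0.47 2.32] rotvec [-0.001 -0.003 -0.002]
```

View pics/scene3.png

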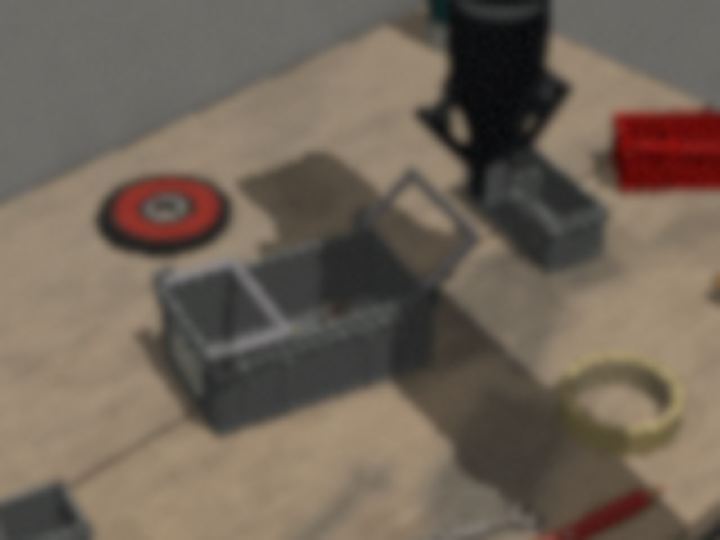

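View pics/top3.png

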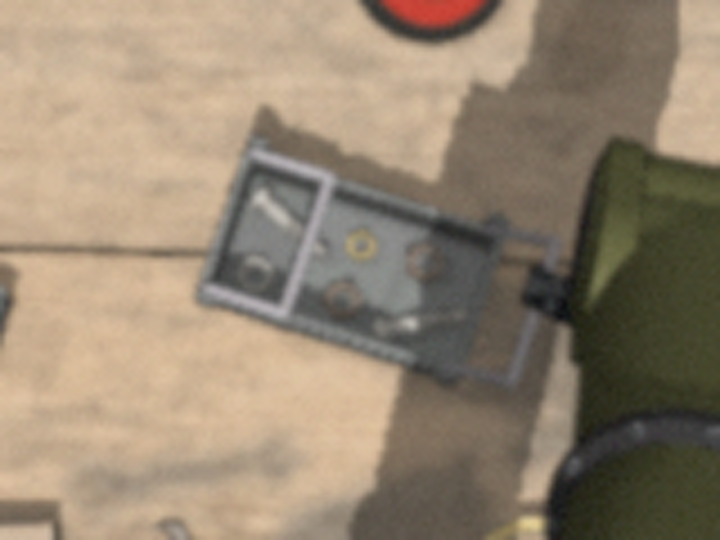

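The bail did not move in that push. I'll change method: grip the crossbar loosely from above and carry it round its arc, letting the round wire turn in the pads.

```bash
python3 -m inch '[0,-4,0,0,0,0,140, 0,-4,0,0,0,0,140, 0,0,-2,0,0,0,140, 0,0,-2,0,0,0,140]'
python3 -c "
from go import *
to([.504,-.122,.114],-105.7)
for n in('scene','top'):
    d=get_image(n);cv2.imwrite('pics/%s4.png'%n,cv2.resize(d['image'][120:240,240:400],None,fx=4.5,fy=4.5,interpolation=cv2.INTER_CUBIC))"
```

```text
clock: 4.2
ee_pos: [0.5081, -0.1225, 0.1973]
ee_rot: [-0.098, -0.7, 0.701, 0.096]
contact_force: [-0.5, 0.7, 0.2]
grip_width: 0.0384
now [ 0.5081 -0.1225  0.1973] t 4.2 F [-0.5  0.7  0.2] w 0.0384
shift cm now-axes [0.44 8.33 0.07] after-turn axes [0.41 8.33 0.07] rotvec [ 0.    -0.002 -0.004]
```

View pics/scene4.png

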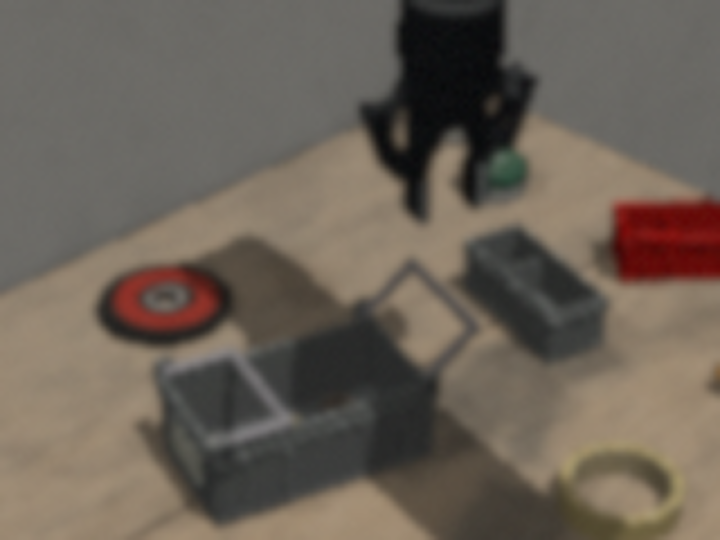

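```bash
python3 -m inch '[0.4,3,0,0,0,0,140, 0,3,0,0,0,0,140, 0,1.3,0,0,0,0,140, 0,1,0,0,0,0,140, 0,0,0,0,0,0,140]'
python3 -m inch '[0,0,0,0,0,0,180, 0,0,0,0,0,0,200, 0,0,0,0,0,0,225, 0,0,0,0,0,0,240]'
python3 -c "
from go import *
to([.504,-.122,.114],-105.7)
for n in('scene','top'):
    d=get_image(n);cv2.imwrite('pics/%s5.png'%n,cv2.resize(d['image'][120:240,240:400],None,fx=4.5,fy=4.5,interpolation=cv2.INTER_CUBIC))"
```

```text
clock: 4.8
ee_pos: [0.5027, -0.1218, 0.1113]
ee_rot: [0.096, 0.7, -0.7, -0.097]
contact_force: [-0.3, 0.4, 0.7]
grip_width: 0.0384
clock: 5.2
ee_pos: [0.5039, -0.1214, 0.1129]
ee_rot: [0.097, 0.701, -0.7, -0.096]
contact_force: [1.0, 0.9, 2.4]
grip_width: 0.0059
now [ 0.5039 -0.1214  0.1129] t 5.2 F [1.  0.9 2.4] w 0.0059
shift cm now-axes [-0.03 -0.11  0.06] after-turn axes [-0.03 -0.11  0.06] rotvec [ 0.001 -0.    -0.001]
```

View pics/scene5.png

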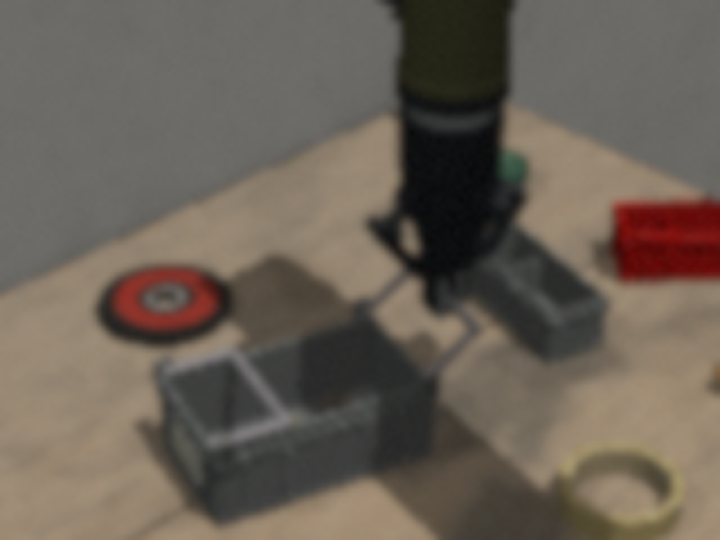

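```bash
python3 -m inch '[0,0,0,0,0,0,255, 0,0,0,0,0,0,255]'
python3 - <<'E'
import numpy as np
a0=2.55;L=5.2
a=a0;px,pz=np.cos(a)*L,np.sin(a)*L
for a in np.linspace(2.4,0,17):
    x,z=np.cos(a)*L,np.sin(a)*L;print(round(a,2),"ty",round(-(z-pz),2),"tz",round(-(x-px),2));px,pz=x,z
E
```

```text
clock: 5.5
ee_pos: [0.5038, -0.1216, 0.1126]
ee_rot: [0.097, 0.701, -0.7, -0.096]
contact_force: [1.2, 0.5, 0.2]
grip_width: 0.0059
2.4 ty -0.61 tz -0.48
2.25 ty -0.53 tz -0.57
2.1 ty -0.44 tz -0.64
1.95 ty -0.34 tz -0.7
1.8 ty -0.23 tz -0.74
1.65 ty -0.12 tz -0.77
1.5 ty -0.0 tz -0.78
1.35 ty 0.11 tz -0.77
1.2 ty 0.23 tz -0.75
1.05 ty 0.34 tz -0.7
0.9 ty 0.44 tz -0.65
0.75 ty 0.53 tz -0.57
0.6 ty 0.61 tz -0.49
0.45 ty 0.67 tz -0.39
0.3 ty 0.73 tz -0.29
0.15 ty 0.76 tz -0.17
0.0 ty 0.78 tz -0.06
```

```bash
python3 -m inch '[0,-0.6,-0.5,0,0,0,255, 0,-0.5,-0.6,0,0,0,255]'; python3 -m inch '[0,-0.4,-0.65,0,0,0,255, 0,-0.35,-0.7,0,0,0,255]'
```

```text
clock: 5.7
ee_pos: [0.5065, -0.1121, 0.1236]
ee_rot: [-0.097, -0.7, 0.701, 0.097]
contact_force: [3.9, -3.9, -6.8]
grip_width: 0.0055
clock: 5.9
ee_pos: [0.5101, -0.1001, 0.1318]
ee_rot: [-0.098, -0.699, 0.701, 0.097]
contact_force: [1.9, -5.2, -0.2]
grip_width: 0.0054
```

Forces are low and the bail is following the arc.

```bash
python3 -m inch '[0,-0.25,-0.75,0,0,0,255, 0,-0.1,-0.77,0,0,0,255, 0,0,-0.78,0,0,0,255]'; python3 -m inch '[0,0.1,-0.77,0,0,0,255, 0,0.25,-0.75,0,0,0,255, 0,0.35,-0.7,0,0,0,255]';  python3 -c "
from go import *
to([*cw(-.031,0),.083],-105.7)
for n in('scene','top'):
    d=get_image(n);cv2.imwrite('pics/%s6.png'%n,cv2.resize(d['image'][120:240,240:400],None,fx=4.5,fy=4.5,interpolation=cv2.INTER_CUBIC))"
```

```text
clock: 6.2
ee_pos: [0.5168, -0.0776, 0.136]
ee_rot: [-0.098, -0.7, 0.701, 0.096]
contact_force: [3.4, -5.2, 2.1]
grip_width: 0.0056
clock: 6.5
ee_pos: [0.5233, -0.0554, 0.1286]
ee_rot: [-0.098, -0.7, 0.701, 0.096]
contact_force: [2.7, 3.9, 14.1]
grip_width: 0.0054
now [ 0.5233 -0.0554  0.1286] t 6.5 F [ 2.7  3.9 14.1] w 0.0054
shift cm now-axes [-0.06  4.56 -2.42] after-turn axes [-0.08  4.56 -2.42] rotvec [-0.001 -0.001 -0.003]
```

View pics/scene6.png

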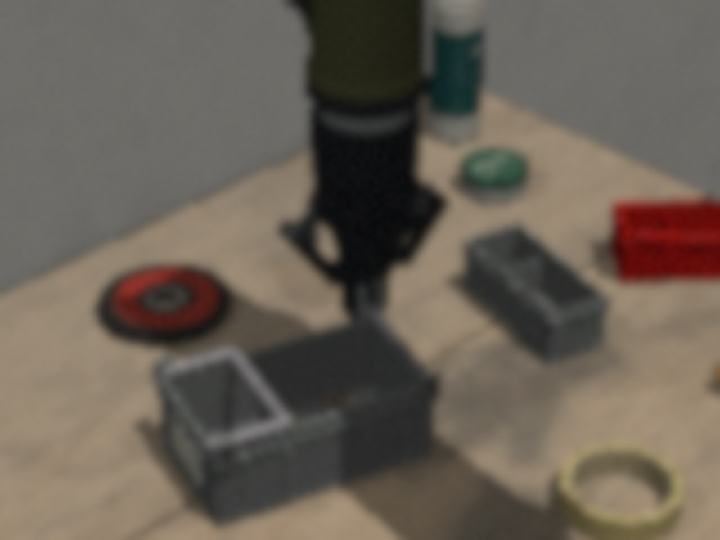

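```bash
python3 -m inch '[0,0.4,-0.7,0,0,0,255, 0,0.5,-0.6,0,0,0,255]'; python3 -m inch '[0,0.6,-0.5,0,0,0,255, 0,0.65,-0.4,0,0,0,255]';  python3 -c "
from go import *
to([*cw(-.031,0),.083],-105.7)"
```

```text
clock: 6.8
ee_pos: [0.5268, -0.0433, 0.1192]
ee_rot: [-0.098, -0.7, 0.701, 0.096]
contact_force: [4.0, 0.5, 6.7]
grip_width: 0.0054
clock: 7.0
ee_pos: [0.5292, -0.0351, 0.1064]
ee_rot: [-0.098, -0.7, 0.701, 0.096]
contact_force: [4.4, -7.0, 5.0]
grip_width: 0.0054
now [ 0.5292 -0.0351  0.1064] t 7.0 F [ 4.4 -7.   5. ] w 0.0054
shift cm now-axes [-0.05  2.34 -0.31] after-turn axes [-0.06  2.34 -0.3 ] rotvec [-0.002 -0.002 -0.003]
```

```bash
python3 -m inch '[0,0.73,-0.25,0,0,0,255, 0,0.76,-0.12,0,0,0,255]'; python3 -m inch '[0,0.78,-0.02,0,0,0,255, 0,0.3,0,0,0,0,255, 0,0,0,0,0,0,255]';  python3 -c "
from go import *
to([*cw(-.031,0),.083],-105.7)"
```

```text
clock: 7.2
ee_pos: [0.5303, -0.0314, 0.0915]
ee_rot: [-0.098, -0.7, 0.701, 0.096]
contact_force: [3.4, -8.1, 6.7]
grip_width: 0.0055
clock: 7.5
ee_pos: [0.5317, -0.0316, 0.0841]
ee_rot: [-0.1, -0.7, 0.701, 0.095]
contact_force: [-1.4, -6.4, 34.3]
grip_width: 0.0054
now [ 0.5317 -0.0316  0.0841] t 7.5 F [-1.4 -6.4 34.3] w 0.0054
shift cm now-axes [0.08 0.11 0.1 ] after-turn axes [0.08 0.11 0.1 ] rotvec [-0.001 -0.002 -0.007]
```

The upward force is 34 N, so the bail is at its stop. Releasing and lifting away.

```bash
python3 -m inch '[0,0,0,0,0,0,180, 0,0,0,0,0,0,140, 0,0,0,0,0,0,140, 0,-1,0,0,0,0,140, 0,-4,0,0,0,0,140, 0,-4,0,0,0,0,140, 0,-4,0,0,0,0,60, 0,0,5,0,0,0,0, 0,0,5,0,0,0,0, 0,0,5,0,0,0,0, 0,0,5,0,0,0,0]';  python3 -c "
from go import *
to([.536,-.266,.2],-103.2)
for n in('scene','top'):
    d=get_image(n);np.save(n+'7.npy',d,allow_pickle=True)
    c=d['image'][140:250,270:430] if n=='top' else d['image'][140:250,230:390]
    cv2.imwrite('pics/%s7.png'%n,cv2.resize(c,None,fx=5,fy=5,interpolation=cv2.INTER_CUBIC))"
```

```text
clock: 8.6
ee_pos: [0.4741, -0.2234, 0.2106]
ee_rot: [0.096, 0.701, -0.7, -0.096]
contact_force: [0.3, -0.4, 0.1]
grip_width: 0.0853
now [ 0.4741 -0.2234  0.2106] t 8.6 F [ 0.3 -0.4  0.1] w 0.0853
shift cm now-axes [-7.11  1.06  2.43] after-turn axes [-7.    1.06  2.73] rotvec [ 0.    -0.043  0.   ]
```

View pics/scene7.png

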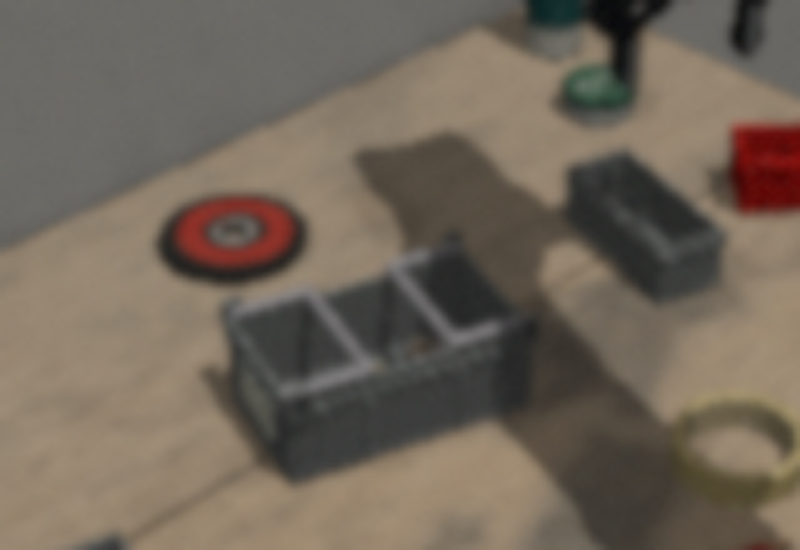

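View pics/top7.png

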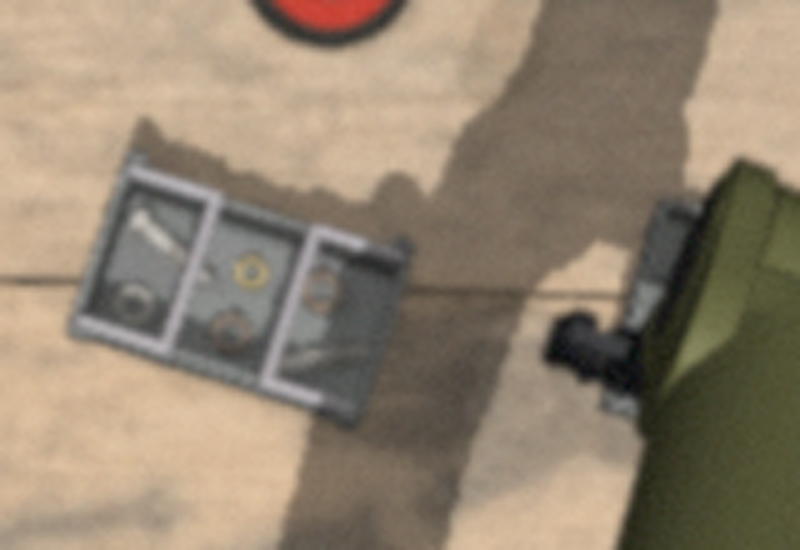

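Both bails now lie flat across the mouth: bars at crop (213,193)-(173,345) and (313,233)-(270,383). I'll use these for the crate centre.

```bash
python3 - <<'E'
from go import *
T=np.load("top7.npy",allow_pickle=True).item();S=np.load("scene7.npy",allow_pickle=True).item()
W=onz(T,np.array([[213,193],[173,345],[313,233],[270,383]])/5+[269.6,139.6],.075)
V=onz(S,np.array([[318,293],[365,362],[395,266],[454,337]])/5+[229.6,139.6],.077)
for n,w in(("top",W),("scene",V)):
    m=w[:,:2].mean(0);v=w[0]+w[1]-w[2]-w[3];b=w[0]+w[2]-w[1]-w[3]
    print(n,m.round(4),"axis",np.degrees(np.arctan2(v[1],v[0])),"sep",np.linalg.norm(v[:2])/2,"bar-normal",np.degrees(np.arctan2(b[1],b[0]))+90,"barlen",np.linalg.norm(b[:2])/2)
P=onz(S,np.array([[570,170],[628,152],[720,235],[662,265]])/5+[229.6,139.6],.05)
print(P.mean(0),np.linalg.norm(np.diff(P,axis=0),axis=1)); v=P[1]-P[2]+P[0]-P[3];print(np.degrees(np.arctan2(v[1],v[0])))
E
```

```text
top [ 0.5395 -0.0029] axis 69.89935739981992 sep 0.0626669529996962 bar-normal 76.49669706473048 barlen 0.093367251941486
scene [ 0.536  -0.0026] axis 74.06546368317339 sep 0.06136559860016724 bar-normal 71.77847458479798 barlen 0.08536590338825287
[ 0.52819133 -0.25787428  0.05      ] [0.05297265 0.1266563  0.05910657]
-17.603414705804546
```

```bash
python3 - <<'E'
from go import *
for f,o in(("scene0",(325,160)),("top0",(375,165))):
    D=np.load(f+".npy",allow_pickle=True).item();a=np.radians(-13.2)
    u=np.array([np.cos(a),np.sin(a)]);v=np.array([-u[1],u[0]])
    im=cv2.resize(D["image"][o[1]:o[1]+70,o[0]:o[0]+70],None,fx=8,fy=8,interpolation=cv2.INTER_CUBIC)
    for z,col in((.05,(0,255,255)),(0,(0,255,0))):
        q=[[*(np.array([.536,-.266])+i*.065*u+j*.028*v),z] for i,j in((1,1),(1,-1),(-1,-1),(-1,1))]
        p=((proj(D,q)-o+.5)*8-.5).round().astype(int);cv2.polylines(im,[p.reshape(-1,1,2)],True,col,1)
    cv2.imwrite("pics/chk_"+f+".png",im)
cv2.imwrite("pics/chk.png",np.hstack([cv2.resize(cv2.imread("pics/chk_%s.png"%f),(400,400)) for f in("scene0","top0")]))
E
```

```text
(no output)
```

View pics/chk.png

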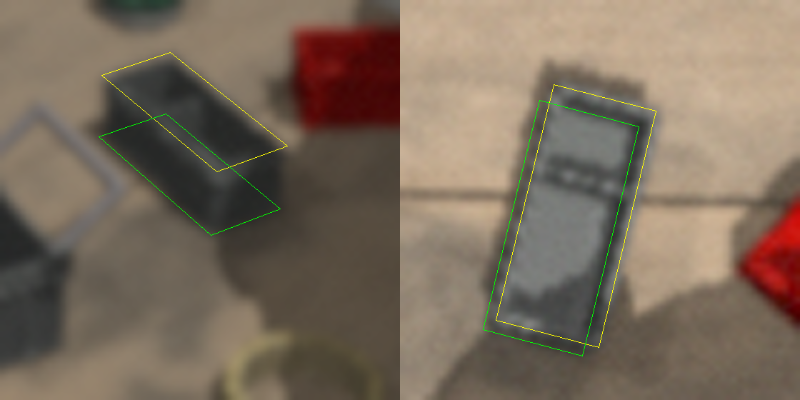

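```bash
python3 -c "
from go import *
to([.533,-.263,.13],-103.2)"; python3 -m inch '[-2,0,1,0,-0.043,0,0, -2.5,0,1,0,0,0,0, -2.2,0,0.5,0,0,0,0, 0,3,0,0,0,0,0, 0,4,0,0,0,0,0, 0,0,0,0,0,0,0]';python3 -c "
from go import *
to([.533,-.263,.036],-103.2)
for n in('scene','top'):
    d=get_image(n);np.save(n+'8.npy',d,allow_pickle=True)
    c=d['image'][100:220,310:430] 
    cv2.imwrite('pics/%s8.png'%n,cv2.resize(c,None,fx=5,fy=5,interpolation=cv2.INTER_CUBIC))"
```

```text
now [ 0.4715 -0.23    0.2103] t 8.7 F [ 0.4  0.8 -0.2] w 0.0853
shift cm now-axes [-6.84  8.03  1.4 ] after-turn axes [-6.74  8.03  1.8 ] rotvec [-0.004 -0.055  0.001]
clock: 9.3
ee_pos: [0.531, -0.2608, 0.1357]
ee_rot: [0.078, 0.704, -0.701, -0.085]
contact_force: [-1.0, -0.4, -0.7]
grip_width: 0.0852
now [ 0.531  -0.2608  0.1357] t 9.3 F [-1.  -0.4 -0.7] w 0.0852
shift cm now-axes [-0.35  9.97  0.19] after-turn axes [-0.25  9.97  0.17] rotvec [ 0.002 -0.     0.01 ]
```

View pics/scene8.png

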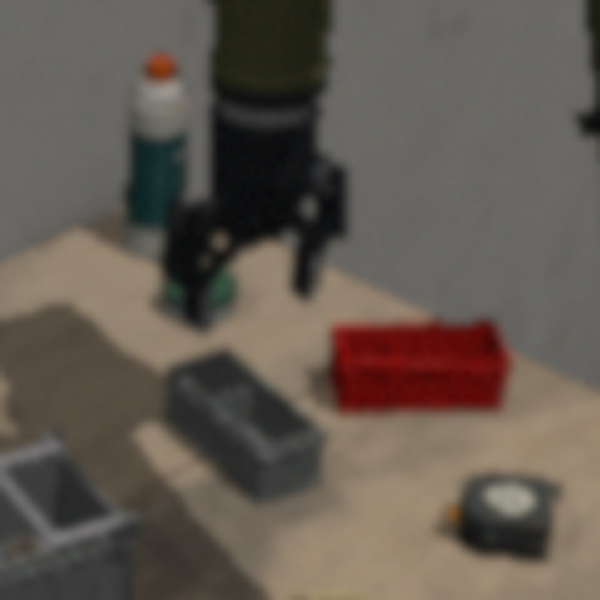

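```bash
python3 - <<'E'
from go import *
S=np.load("scene8.npy",allow_pickle=True).item()
f=lambda a,z:onz(S,np.array(a)/5+[309.6,99.6],z)
P=f([[170,375],[225,352],[322,432],[260,458]],.05);B=f([[262,500],[321,478],[170,418]],0.)
print(P.round(4),P[:,:2].mean(0));print(B.round(4))
print("near corner",P[3],B[0],"right",P[2],B[1],"left",P[0],B[2])
print("centre from bottom", (B[1]+B[2])[:2]/2)
T=np.load("top0.npy",allow_pickle=True).item()
g=T["image"][165:250,375:430];m=((g.max(2).astype(int)-g.min(2)<18)&(g.max(2)<150)).astype(np.uint8)
n,l,st,ce=cv2.connectedComponentsWithStats(m);k=1+st[1:,4].argmax();c=cv2.findContours((l==k).astype(np.uint8),0,2)[0][0]
r=cv2.minAreaRect(c);bx=cv2.boxPoints(r)+[375,165];print(st[k],bx,onz(T,bx,.05).round(4),onz(T,[np.array(r[0])+[375,165]],.04))
E
```

```text
[[ 0.5931 -0.2471  0.05  ]
 [ 0.586  -0.3018  0.05  ]
 [ 0.4644 -0.2714  0.05  ]
 [ 0.4742 -0.2139  0.05  ]] [ 0.5294171  -0.25855603]
[[ 0.4819 -0.2303 -0.    ]
 [ 0.4694 -0.2833 -0.    ]
 [ 0.6022 -0.2599  0.    ]]
near corner [ 0.47419315 -0.21393739  0.05      ] [ 4.81876731e-01 -2.30341139e-01 -1.11022302e-16] right [ 0.4644088  -0.27140558  0.05      ] [ 4.69400769e-01 -2.83250067e-01 -1.11022302e-16] left [ 0.59309052 -0.24710759  0.05      ] [ 0.60223617 -0.25994452  0.        ]
centre from bottom [ 0.53581847 -0.2715973 ]
[  15   14   30   53 1012] [[386.17647457 229.29412079]
 [399.11765289 177.52941322]
 [421.00000381 183.        ]
 [408.05882645 234.76470947]] [[ 0.4525 -0.209   0.05  ]
 [ 0.6108 -0.2463  0.05  ]
 [ 0.5961 -0.3132  0.05  ]
 [ 0.438  -0.275   0.05  ]] [[ 0.52510901 -0.2622535   0.04      ]]
```

```bash
python3 -m inch '[-0.3,3,0.4,0,0,0,0, -0.1,3,0,0,0,0,0, 0,1.5,0,0,0,0,0, 0,1.3,0,0,0,0,0, 0,1,0,0,0,0,0]'; python3 -m inch '[0,0,0,0,0,0,0]'
python3 -c "
from go import *
to([.534,-.265,.036],-103.2)
d=get_image('scene');cv2.imwrite('pics/scene9.png',cv2.resize(d['image'][100:220,310:430],None,fx=5,fy=5,interpolation=cv2.INTER_CUBIC))"
```

```text
clock: 9.9
ee_pos: [0.5379, -0.2677, 0.043]
ee_rot: [-0.082, -0.702, 0.703, 0.081]
contact_force: [-0.2, 0.4, 0.4]
grip_width: 0.0853
clock: 10.0
ee_pos: [0.5369, -0.2673, 0.042]
ee_rot: [0.081, 0.702, -0.702, -0.082]
contact_force: [-0.2, 0.8, 0.5]
grip_width: 0.0857
now [ 0.5369 -0.2673  0.042 ] t 10.0 F [-0.2  0.8  0.5] w 0.0857
shift cm now-axes [ 0.34  0.6  -0.16] after-turn axes [ 0.34  0.6  -0.16] rotvec [ 0.    -0.001  0.   ]
```

View pics/scene9.png

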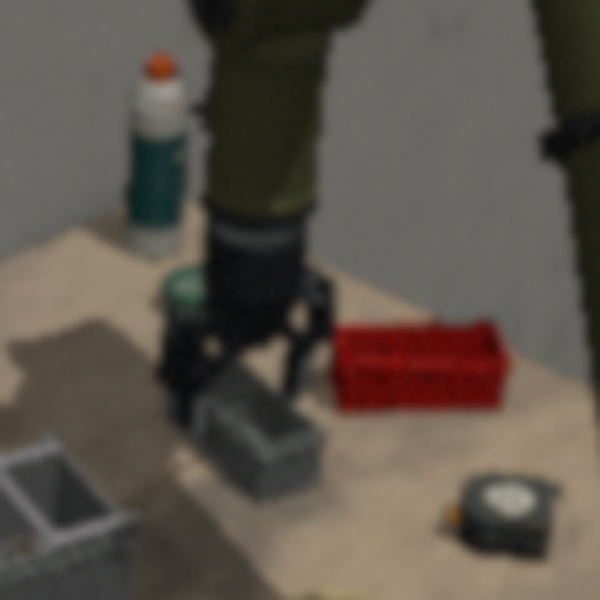

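```bash
python3 -m inch '[0.3,0.5,0,0,0,0,0, 0,0,0,0,0,0,60, 0,0,0,0,0,0,100, 0,0,0,0,0,0,150, 0,0,0,0,0,0,150, 0,0,0,0,0,0,150]'
python3 -m inch '[0,-2,0,0,0,0,150, 0,-4,0,0,0,0,150, 0,0,0,0,0,0,150]'
python3 -c "
from go import *
to([*cw(0,0),.2],-15.7)
d=get_image('scene');cv2.imwrite('pics/scene10.png',cv2.resize(d['image'][100:220,310:430],None,fx=5,fy=5,interpolation=cv2.INTER_CUBIC))"
```

```text
clock: 10.65
ee_pos: [0.5342, -0.2669, 0.0378]
ee_rot: [-0.082, -0.702, 0.703, 0.081]
contact_force: [-1.3, 0.3, 5.4]
grip_width: 0.0556
clock: 10.95
ee_pos: [0.5364, -0.2678, 0.1014]
ee_rot: [-0.084, -0.702, 0.703, 0.079]
contact_force: [0.5, -0.1, -2.5]
grip_width: 0.0552
now [ 0.5364 -0.2678  0.1014] t 10.95 F [ 0.5 -0.1 -2.5] w 0.0552
shift cm now-axes [  5.75  -9.94 -25.87] after-turn axes [-25.61  -9.86  -6.92] rotvec [-0.007 -1.528 -0.005]
```

View pics/scene10.png

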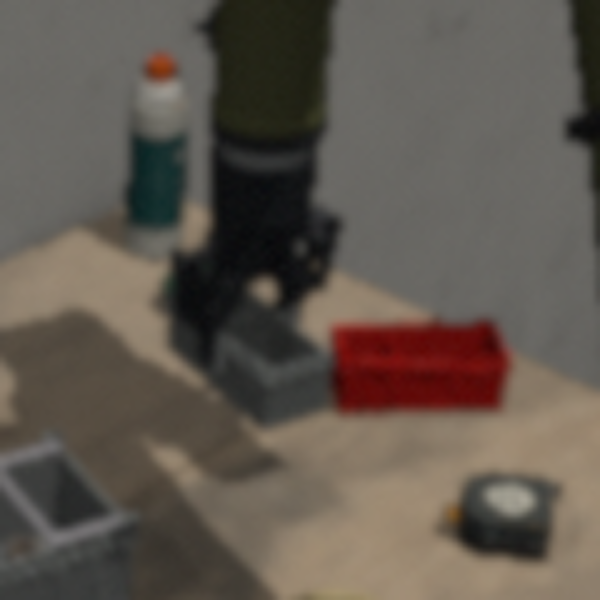

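```bash
python3 -m inch '[0,-4,0,0,0,0,150, 0,-4,0,0,0,0,150, 0,-2,0,0,0,0,150]'
python3 -m inch '[0,0,0,0,-0.139,0,150, 0,0,0,0,-0.139,0,150, 0,0,0,0,-0.139,0,150, 0,0,0,0,-0.139,0,150, 0,0,0,0,-0.139,0,150, 0,0,0,0,-0.139,0,150, 0,0,0,0,-0.139,0,150, 0,0,0,0,-0.139,0,150, 0,0,0,0,-0.139,0,150, 0,0,0,0,-0.139,0,150, 0,0,0,0,-0.138,0,150, 0,0,0,0,0,0,150]'
python3 -c "
from go import *
to([*cw(0,0),.2],-15.7)"
```

```text
clock: 11.3
ee_pos: [0.5345, -0.2669, 0.199]
ee_rot: [-0.082, -0.702, 0.703, 0.081]
contact_force: [0.2, -0.6, -2.3]
grip_width: 0.0553
clock: 12.5
ee_pos: [0.5332, -0.2667, 0.1955]
ee_rot: [-0.428, 0.564, -0.562, 0.427]
contact_force: [1.3, 0.5, -3.4]
grip_width: 0.055
now [ 0.5332 -0.2667  0.1955] t 12.5 F [ 1.3  0.5 -3.4] w 0.055
shift cm now-axes [-25.6   -0.4   -6.54] after-turn axes [-25.59  -0.45  -6.59] rotvec [ 0.002  0.002 -0.001]
```

```bash
python3 -m inch '[-3.2,0,-0.8,0,0,0,150, -3.2,0,-0.8,0,0,0,150, -3.2,0,-0.8,0,0,0,150, -3.2,0,-0.8,0,0,0,150, -3.2,0,-0.8,0,0,0,150, -3.2,0,-0.8,0,0,0,150, -3.2,0,-0.9,0,0,0,150, -3.2,0,-0.9,0,0,0,150, 0,0,0,0,0,0,150]'
python3 -m inch '[0,2.5,0,0,0,0,150, 0,2.5,0,0,0,0,150, 0,0,0,0,0,0,150]'
python3 -c "
from go import *
to([*cw(0,0),.117],-15.7)
for n in('scene','top'):
    d=get_image(n);np.save(n+'11.npy',d,allow_pickle=True)
    cv2.imwrite('pics/%s11.png'%n,cv2.resize(d['image'][130:250,240:400],None,fx=5,fy=5,interpolation=cv2.INTER_CUBIC))"
```

```text
clock: 13.4
ee_pos: [0.5392, 0.0038, 0.197]
ee_rot: [-0.427, 0.564, -0.562, 0.429]
contact_force: [0.0, 0.2, -1.8]
grip_width: 0.0553
clock: 13.7
ee_pos: [0.5374, -0.0033, 0.1439]
ee_rot: [-0.428, 0.566, -0.563, 0.424]
contact_force: [-0.6, -1.1, -2.1]
grip_width: 0.0551
now [ 0.5374 -0.0033  0.1439] t 13.7 F [-0.6 -1.1 -2.1] w 0.0551
shift cm now-axes [-0.12  2.69  0.15] after-turn axes [-0.12  2.69  0.14] rotvec [ 0.006 -0.003  0.002]
```

View pics/scene11.png

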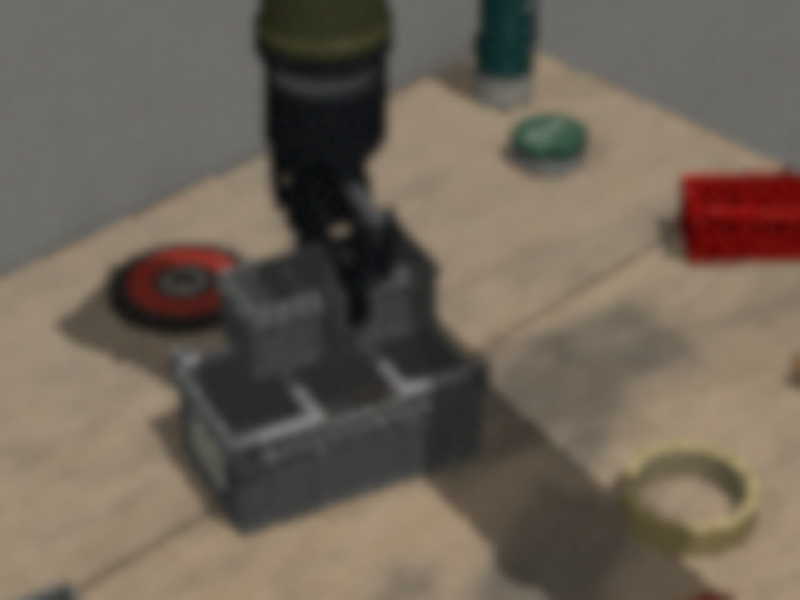

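View pics/top11.png

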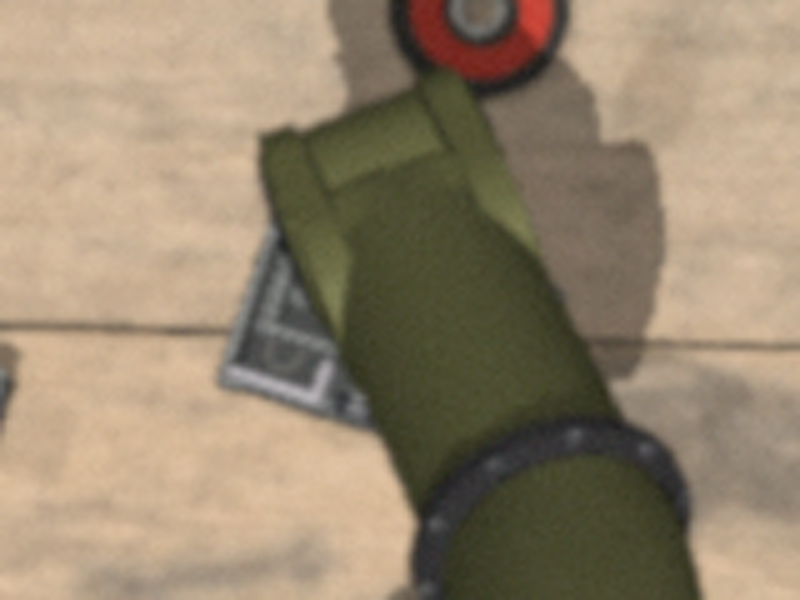

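```bash
python3 - <<'E'
from go import *
S=np.load("scene11.npy",allow_pickle=True).item();T=np.load("top11.npy",allow_pickle=True).item()
def show(n,D,px,z):
    W=onz(D,np.array(px)/5+[239.6,129.6],z);q=W[:,:2]-C
    c,s=np.cos(TH),np.sin(TH);print(n,np.round(1000*np.c_[c*q[:,0]+s*q[:,1],-s*q[:,0]+c*q[:,1]],1).tolist())
show("rim farL nearL nearR",S,[[222,270],[245,313],[434,268]],.156)
show("bottom nearL nearR",S,[[250,372],[435,330]],.106)
show("top nearL rim",T,[[263,330]],.156)
# expected pixels for centred tote at this height
def cz(x,y,z): return [*cw(x,y),z]
print(((proj(S,[cz(.065,-.028,.156),cz(.065,.028,.156),cz(-.065,.028,.156),cz(-.065,-.028,.156),cz(.065,.028,.106),cz(-.065,.028,.106)])-[239.6,129.6])*5).round().tolist())
print(((proj(T,[cz(.065,-.028,.156),cz(.065,.028,.156)])-[239.6,129.6])*5).round().tolist())
for n,D in(("s",S),("t",T)):
  c=D['image'][165:225,275:335] if n=="s" else D['image'][165:225,275:335]
  cv2.imwrite(f"pics/{n}12.png",cv2.resize(c,None,fx=9,fy=9,interpolation=cv2.INTER_CUBIC))
E
```

```text
rim farL nearL nearR [[62.7, -24.4], [69.5, 25.2], [-57.3, 37.0]]
bottom nearL nearR [[66.3, 20.6], [-59.3, 36.3]]
top nearL rim [[66.5, 27.7]]
[[216.0, 268.0], [254.0, 313.0], [438.0, 258.0], [396.0, 216.0], [257.0, 378.0], [436.0, 321.0]]
[[296.0, 237.0], [265.0, 331.0]]
```

View pics/s12.png

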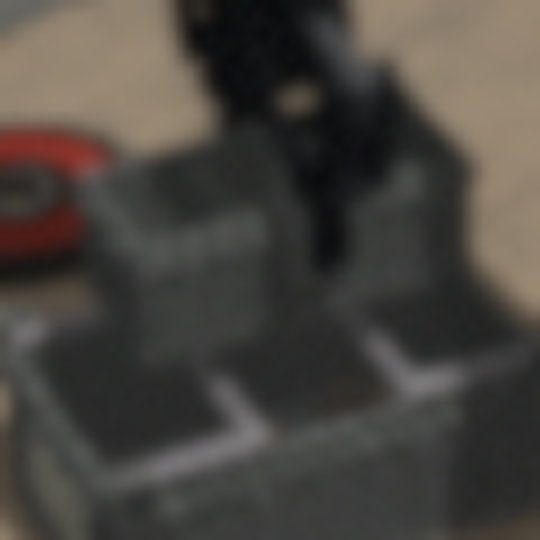

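View pics/t12.png

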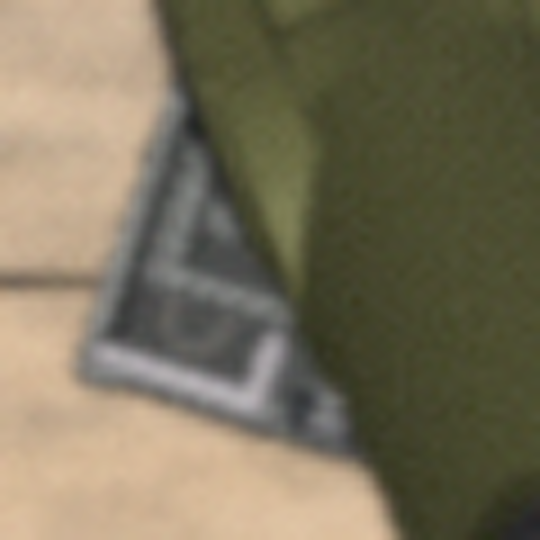

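```bash
python3 -m inch '[0.2,1,0.15,0,0,0,150, 0,0.8,0,0,0,0,150, 0,0.3,0,0,0,0,150, 0,0,0,0,0,0,150]';python3 -m inch '[0,0.3,0,0,0,0,150, 0,0,0,0,0,0,150]';python3 -m inch '[0,0.2,0,0,0,0,150, 0,0,0,0,0,0,150]'
```

```text
clock: 14.2
ee_pos: [0.5403, -0.0048, 0.1257]
ee_rot: [-0.427, 0.564, -0.563, 0.427]
contact_force: [0.0, -0.1, -2.0]
grip_width: 0.0556
clock: 14.4
ee_pos: [0.5406, -0.0047, 0.123]
ee_rot: [-0.427, 0.564, -0.564, 0.427]
contact_force: [0.8, -0.7, -2.0]
grip_width: 0.0552
clock: 14.6
ee_pos: [0.5406, -0.0047, 0.121]
ee_rot: [-0.427, 0.564, -0.564, 0.427]
contact_force: [-0.4, 1.0, -1.8]
grip_width: 0.0552
```

```bash
for i in 1; do python3 -m inch '[0,0.2,0,0,0,0,150, 0,0,0,0,0,0,150]';python3 -m inch '[0,0.15,0,0,0,0,150, 0,0,0,0,0,0,150]';python3 -m inch '[0,0.1,0,0,0,0,150, 0,0,0,0,0,0,150]';done
```

```text
clock: 14.8
ee_pos: [0.5405, -0.0047, 0.1189]
ee_rot: [-0.427, 0.564, -0.564, 0.427]
contact_force: [-0.0, -0.7, -2.1]
grip_width: 0.0554
clock: 15.0
ee_pos: [0.5405, -0.0047, 0.1174]
ee_rot: [-0.427, 0.564, -0.564, 0.427]
contact_force: [0.2, 0.7, -2.2]
grip_width: 0.0552
clock: 15.2
ee_pos: [0.5406, -0.0047, 0.1168]
ee_rot: [0.427, -0.564, 0.564, -0.427]
contact_force: [-0.4, 0.3, -0.3]
grip_width: 0.0554
```

Contact begins at z = 0.117, as predicted. I'll seat it slightly more and look before letting go.

```bash
python3 -m inch '[0,0.1,0,0,0,0,150, 0,0,0,0,0,0,150]'
python3 -c "
from go import *
for n in('scene','top'):
    d=get_image(n);np.save(n+'13.npy',d,allow_pickle=True)
    cv2.imwrite('pics/%s13.png'%n,cv2.resize(d['image'][165:240,270:345],None,fx=8,fy=8,interpolation=cv2.INTER_CUBIC))
    cz=lambda x,y,z: [*cw(x,y),z]
    print(((proj(d,[cz(.065,-.028,.129),cz(.065,.028,.129),cz(-.065,.028,.129),cz(.065,.028,.079),cz(-.065,.028,.079)])-[269.6,164.6])*8).round().tolist())"
```

```text
clock: 15.4
ee_pos: [0.5407, -0.0047, 0.1166]
ee_rot: [0.427, -0.563, 0.564, -0.427]
contact_force: [-3.2, -0.7, 9.4]
grip_width: 0.0555
[[110.0, 204.0], [169.0, 278.0], [459.0, 188.0], [174.0, 378.0], [457.0, 286.0]]
[[236.0, 113.0], [188.0, 261.0], [537.0, 370.0], [195.0, 280.0], [533.0, 385.0]]
```

View pics/scene13.png

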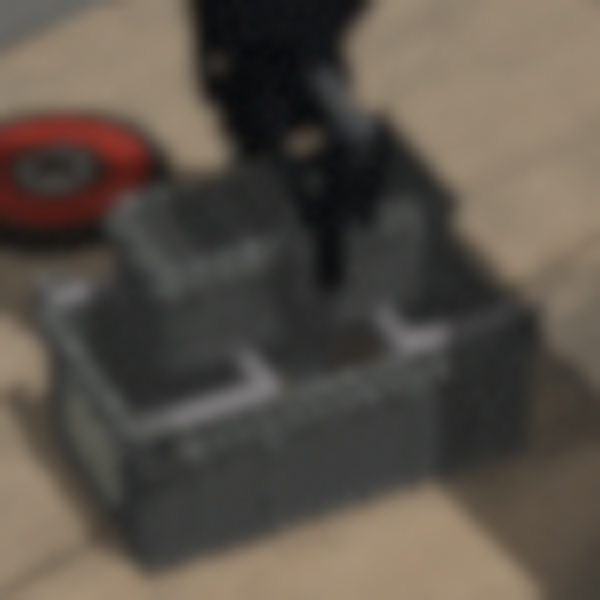

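View pics/top13.png

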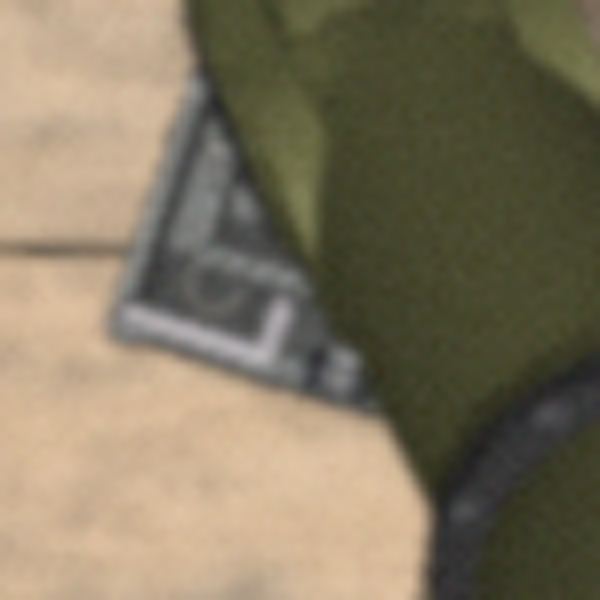

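```bash
python3 -m inch '[0,-0.05,0,0,0,0,70, 0,0,0,0,0,0,40, 0,0,0,0,0,0,0, 0,0,0,0,0,0,0]'
python3 -m inch '[0,-1,0,0,0,0,0, 0,-3,0,0,0,0,0, 0,-5,0,0,0,0,0, 0,-5,0,0,0,0,0, 5,0,0,0,0,0,0, 5,0,0,0,0,0,0, 5,0,0,0,0,0,0, 5,0,0,0,0,0,0, 5,0,0,0,0,0,0, 0,0,0,0,0,0,0]'
python3 -c "
from go import *
for n in('scene','top'):
    d=get_image(n);np.save(n+'14.npy',d,allow_pickle=True)
    cv2.imwrite('pics/%s14.png'%n,cv2.resize(d['image'][160:240,270:370],None,fx=8,fy=8,interpolation=cv2.INTER_CUBIC))
    cz=lambda x,y,z: [*cw(x,y),z]
    print(((proj(d,[cz(.065,-.028,.129),cz(.065,.028,.129),cz(-.065,.028,.129),cz(-.065,-.028,.129)])-[269.6,159.6])*8).round().tolist())"
```

```text
clock: 15.9
ee_pos: [0.5406, -0.0047, 0.116]
ee_rot: [-0.427, 0.564, -0.564, 0.427]
contact_force: [0.3, -0.5, -0.3]
grip_width: 0.0855
clock: 16.9
ee_pos: [0.4697, -0.2536, 0.256]
ee_rot: [0.425, -0.566, 0.567, -0.422]
contact_force: [-1.5, 0.6, -1.2]
grip_width: 0.0854
[[110.0, 244.0], [169.0, 318.0], [459.0, 228.0], [394.0, 160.0]]
[[236.0, 153.0], [188.0, 301.0], [537.0, 410.0], [584.0, 261.0]]
```

View pics/scene14.png

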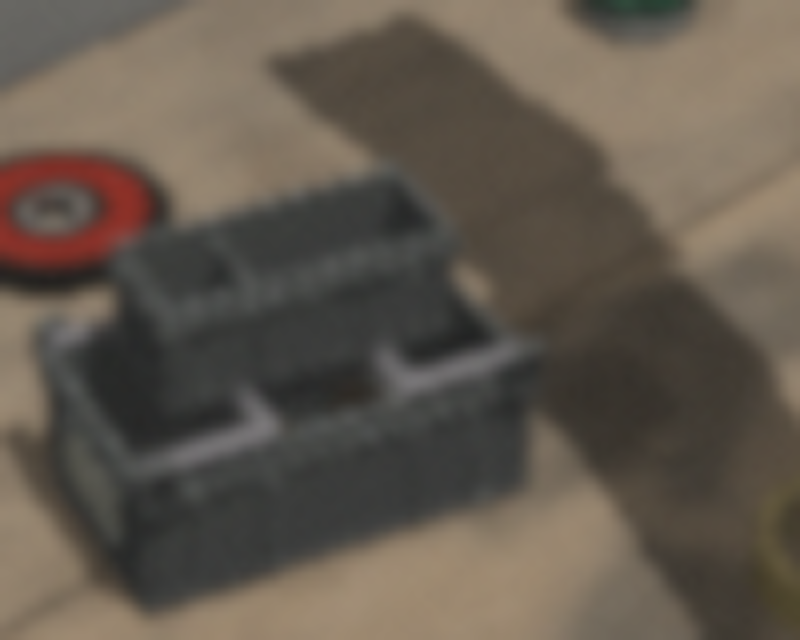

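View pics/top14.png

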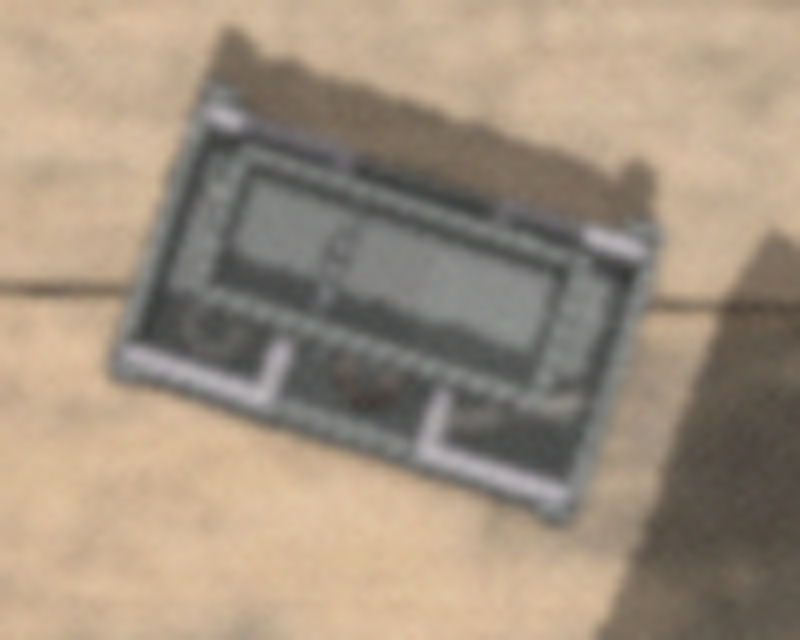

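The top view shows the tote rim at (238,150), (192,295), (545,405), (585,255), about 2 mm from the expected centred pose. It lies level across both bails, so I'll run one last stability check and then hand in.

```bash
python3 -m inch '[0,0,0,0,0,0,0, 0,0,0,0,0,0,0, 0,0,0,0,0,0,0, 0,0,0,0,0,0,0, 0,0,0,0,0,0,0]'
python3 -c "
from go import *
d=get_image('top');a=np.load('top14.npy',allow_pickle=True).item()['image'];b=d['image']
print(cv2.absdiff(a,b)[160:235,275:360].max())
z=np.load('top0.npy',allow_pickle=True).item()['image']
print('short tote',cv2.absdiff(z,b)[190:225,210:250].max(),'red',cv2.absdiff(z,b)[200:240,435:480].mean())
cv2.imwrite('pics/final.png',b)
job_done()"
```

```text
clock: 17.5
ee_pos: [0.4731, -0.2449, 0.2561]
ee_rot: [-0.427, 0.563, -0.563, 0.427]
contact_force: [-0.5, 0.9, 0.3]
grip_width: 0.0858
22
short tote 17 red 39.12240740740741
the job is handed in; nothing more can be done
```

View pics/final.png

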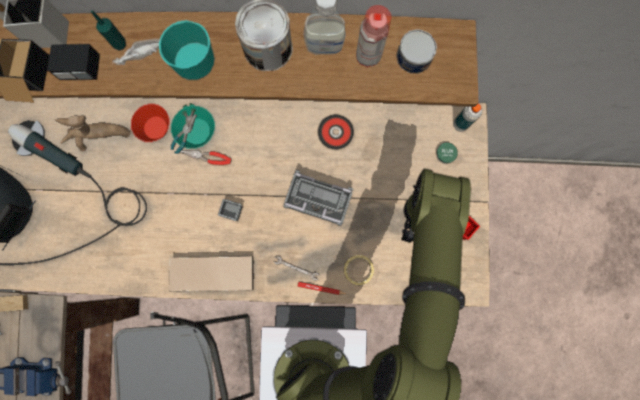

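The right-hand bail is folded fully in and the long grey tote rests across both bails, but an early push probably broke the 120 N wrist limit. I handed the job in at about 17.6 s.

- **Force limit:** my first try at the bail was a push with closed fingers, and it jammed. The force reading when it ended was about (−41, −84, 83) N, or roughly 124 N in all. I backed off at once and the bail had not moved, but that attempt may count as a failure.
- **Bail:** I then gripped the crossbar and carried it over its arc, and a 34 N upward reaction showed it against its stop. The pictures show both bails lying flat.
- **Tote placement:** I lowered the tote until it touched at the expected height, pressed it to about 9 N, let go and backed away. The top view puts it about 2 mm from centred and lined up with the crate.
- **Where the views disagree:** the scene view put the tote's rim about 5 mm off where a centred tote should appear. I took that as scene-camera or picking error and did not regrip.
- **Last checks:** the stack had not moved over the last 0.6 s and the wrist force was near zero. The short tote is unchanged. The arm partly hid the red tote in the last picture, so I could not compare it fully, but I never went near it.

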